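# Key the knurled die collar onto its spindle and hold it home

### The arm

A 7-joint arm with a two-finger parallel gripper is mounted at the origin on the work surface. World frame = base frame: x ahead of the robot, y to its left, z up, the work surface at z = 0. Lengths are in m, angles in rad, forces in N, time in s.
With the tool pointing down it reaches from about 0.35 to 0.775 m from the base axis. Payload 3.1 kg.
Tool frame: the origin (TCP) lies on the centre line of the jaws, within the pads' length; the fingertips stand arm.tip_reach ahead of it and the grasp point (between the pads) lies 5 mm behind it (arm.tip_reach is the distance from the TCP to the fingertips, in m); z points along the fingers, y is the line along which they close (so a half turn about z gives the same grasp; the last joint's range is limited). The gripper opens to 85 mm and grips with 20 to 120 N. Pads are 22 mm wide; open, the fingers measure 114 mm over their backs; the gripper's body (76 mm by 85 mm) begins 54 mm behind the grasp point. The pads swing forward as they close: fully open they stand 13 mm farther back than shut.
Start: joints at [1.115, 0.311, 0.014, 1.512, -0.004, 1.319, -0.027], TCP at [0.221, -0.504, 0.245] pointing down, gripper open.
Joint ranges: [-2.7, 2.7], [-0.3, 1.91], [-1.27, 1.3], [0.12, 2.57], [-1.44, 4.58], [0.2, 2.03], [-3.05, 3.05]. Speed limits (rad/s): [2.79, 2.79, 3.14, 3.14, 3.14, 3.14, 3.14].

### API

Orientations are given as a rotation vector (axis times angle).
In Python, from cell import arm, vision gives the robot as it stands.
- The arm moves only by the tool play_rows, never from a script. Its argument "motion" is a list that holds one entry, the list of rows, each a list of 6 numbers: the shift along the tool's x, y, z in units of 40 mm (1.0 is 40 mm), then the turn, a rotation vector about the tool's x, y, z in units of 10 degrees (1.0 is 10 degrees). In form: [[[x, y, z, rx, ry, rz], ...]]. A call has 1 to 8 rows; each row shifts and turns the commanded pose from where the row before left it, along the tool's axes as they then stand; what a row does not reach is not made up. A row lasts 1/8 s, in which the tool goes at most 62.5 mm and 10.7 degrees, less where a joint would pass 70% of its speed; a pose out of reach is approached as far as the arm can. A call is refused whole if a number of a shift passes 1 or a number of a turn 1, either way. A call with a gripper value outside its range is refused whole. "jaw" is the finger opening in mm, from 0 to 85.4, set as the call begins (left out, the last holds). The fingers move at their own pace and stop on an object; the grip force is fixed at half the most. Time passes only in rows, so rows that do not move let the fingers close. It gives the time, the measured TCP pose, the force, the opening and the grip force at its end, in the units of the state.
- arm.observe(): the state, without advancing time (a new reading comes with each control period).
- vision.read_camera(name): name is "scene" or "top" or "wrist"; returns the picture (480x640x3 uint8, blue, green, red); there is no depth.
- vision.get_calibration(name): a dict with "fx", "fy", "cx", "cy" (pixels), "rvec" (rotation vector, rad) and "tvec" (3), from world to camera coordinates, as OpenCV has them; the wrist camera has in their place "T_tool_cam" (4x4, takes a point from camera to tool coordinates, whose origin is the TCP and whose axes are the flange's). Camera axes: x right, y down, z forward; pixel columns grow to the right and rows downward; lengths in m; the calibration is good to about 2 mm. The wrist camera is an equidistant fisheye: a pixel r from the principal point sees the ray r / f radians off the axis. A picture is of the moment at which its call begins: read the wrist's pose just before it. get_calibration takes no time and is no camera call.
- arm.hand_in(): hands the job in; it is judged then, once.
The state is a dict: "time_s": time; "qpos": joint angles; "dq": joint speeds; "joint_efforts": joint torques, N m; "tcp_pos": TCP position; "orientation": TCP orientation; "force": force on the tool from outside, world axes, zero at the start; "wrist_torque": the same for the moment, N m; "opening": finger opening in m; "grip_force": force on a finger pad.
Only numpy, scipy, OpenCV 4.12 (cv2) and the standard library are available. Lean on these libraries where they do the work, as an engineer would, in place of code of your own. Each camera call takes 0.05 s, during which the arm holds its last target. There are 200 camera calls.

### The job

Someone left a candle tin standing on the knurled collar of the press's die base: lift it off, keep it upright, and stand it in the shallow wooden tray. Then turn the collar on its spindle until the hidden keyways inside it drop over the pins, without taking the collar off, and push it fully home against its spring, down to the rim of the base. Finish while still holding it pushed home (it springs up if let go), ready for the lock screw, with everything else on the table left where it is.

Things in the scene. Friction and masses are not known exactly. Their poses are not given: they have to be found in the camera images.
- base: Die base, fixed: grey square block 130 x 130 x 30 mm, a bolt head in each corner, in its middle a bare metal cup 72 mm across, rim 44 mm above the table, with a small lock screw head out of its side. Origin at the centre of its underside, at table height, on the vertical axis of spindle and collar; x and y along its sides, z up.
- pin_top (a point): Point on the axis of the base, 63 mm above the table, level with the tops of the spindle's three radial pins (round, 6 mm thick, 120 degrees apart, reaching 19.5 mm from the axis). The spindle is 26 mm thick, fixed, its top at 82 mm. Where the pins point differs every time; the collar covers them, and neither this point nor the base shows it.
- home (a point): Point on the axis of the base, 45 mm above the table: where the collar's underside is when fully home, 1 mm above the cup's rim. A brass sleeve around the spindle (54 mm across, top at 55 mm) is pushed up by a spring: about 6 N at first, 13 N when pressed 10 mm down to its hard stop, which is home.
- collar: Loose knurled metal collar, round, 56 mm diameter, 45 mm high, closed flat top, about 0.25 kg. Origin at the centre of its underside, z up along its axis. At the start it sits over the spindle, underside on the pins, 63 mm above the table (top at 108 mm), and cannot go lower until its keyways meet the pins. Pressed on the pins it still turns easily when gripped.
- collar_top (a point): Centre of the collar's top, 45 mm above its underside. Inside the collar, from below, run three keyways 120 degrees apart, 10 mm wide, 21 mm high. A turn of 0.3 to 1.8 rad, either way, brings them over the pins (0.13 rad either side will do): it can then drop 8 mm on to the sleeve, go 10 mm more against the spring to home (top at 90 mm), and no longer turns.
- tin: Candle tin to be cleared away: black with a bare metal lid, 52 mm diameter, 40 mm high, about 0.11 kg, standing on top of the collar. Origin at the centre of its underside; z up.
- tray: Shallow wooden tray, open on top, outside 160 (x) x 140 (y) x 18 mm, walls 6 mm, floor 6 mm thick, fixed on the table, empty. Origin at the centre of its underside; z up.
- small_tin_near: small flat candle tin, black with bare metal lid, 45 mm diameter, 22 mm high, on the table near the robot, to be left alone; origin at the centre of its underside
- small_tin_far: the same small flat tin (45 mm diameter, 22 mm high), on the table farther from the robot; to be left alone; origin at the centre of its underside
- big_tin_left: big candle tin, black with metal lid, 80 mm diameter, 62 mm high, at the far side, left; to be left alone; origin at the centre of its underside
- big_tin_right: the same big tin (80 mm diameter, 62 mm high) at the far side, right; to be left alone; origin at the centre of its underside
- pump_bottle: amber bottle with black pump, 57 mm diameter, 147 mm high, on the right; to be left alone; origin at the centre of its underside
- heat_gun: teal heat gun lying on its side on the left, about 185 mm long, 130 mm across and 54 mm high; to be left alone; origin under its barrel
There are look-alikes about, which are no part of the job. What is shaped like the collar but orange is not meant. Of the things shaped like the tray, the wooden one is meant.

How it is judged:
By the outcome, as a careful person would: the job done as asked, in the order asked, and still so for the second after the job is handed in, while the arm keeps its last pose, push and grip.
It also fails if it takes over 51 s, if anything falls off the work surface, if the arm or the gripper's body presses on something with over 40 N, if the wrist force passes 120 N, or if a joint passes its speed limit or range.

## Working session

There is one attempt and no reset: what is moved stays moved. The work goes in short steps, Python scripts to look and compute and a tool call to move; the robot and the scene stay as the last step left them, time stands still between calls to the robot, and variables do not carry over. Pictures are saved under pics/ and viewed, at most 10 in all, crops included, and the job is handed in when it is done.

Besides the shell and the picture viewer there is one more tool, called after ">>>" as a command line: name --argument value ..., lists and objects as JSON in quotes. play_rows: Moves the arm, as the interface text tells. Its arguments: {"type":"object","properties":{"motion":{"type":"array"},"jaw":{"type":"number"}},"required":["motion"]}

```bash
mkdir -p pics; ls
python3 - <<'E'
from cell import arm,vision
import cv2,numpy as np
s=arm.observe(); print(s); print(arm.tip_reach)
for n in("scene","top"):
    cv2.imwrite(f"pics/{n}0.png",vision.read_camera(n))
for n in("scene","top","wrist"): print(n,vision.get_calibration(n))
E
```

```text
pics
{'time_s': 0.0, 'qpos': array([ 1.11528684,  0.31173051,  0.01398621,  1.51303346, -0.00442522,
        1.31919168, -0.02717167]), 'dq': array([ 0.00041099,  0.00134631,  0.00123105, -0.00057717,  0.00185375,
       -0.00111347,  0.00154098]), 'joint_efforts': array([-1.25823717e-03, -3.79914272e+01,  1.45355165e-01, -2.30591959e+01,
        1.21312123e-02,  1.36629326e-02,  1.36701428e-05]), 'tcp_pos': array([ 0.22090316, -0.50294144,  0.24422788]), 'orientation': array([-3.07233466e+00, -6.45077216e-01,  8.58733068e-04]), 'force': array([-0.50311132,  0.43842675,  0.2071894 ]), 'wrist_torque': array([-0.01655225, -0.00954931,  0.03487343]), 'grip_force': 0.0, 'opening': 0.08550998741491518}
0.014
scene {'fx': 520.6102597524176, 'fy': 520.6102597524176, 'cx': 326.3781629455201, 'cy': 239.88332128086165, 'rvec': array([ 2.47037751,  0.98627824, -0.25054383]), 'tvec': array([-0.37681704, -0.27512344,  1.21698937])}
top {'fx': 575.9756387806777, 'fy': 575.9756387806777, 'cx': 322.45338411265243, 'cy': 240.30723870385097, 'rvec': array([ 2.15191154, -2.12790905,  0.15861892]), 'tvec': array([0.00855239, 0.53041182, 1.09528975])}
wrist {'fx': 371.64829954431775, 'fy': 371.64829954431775, 'cx': 314.9650845823955, 'cy': 237.38980779040713, 'T_tool_cam': array([[-8.45465035e-04, -9.61001659e-01, -2.76541310e-01,
         6.97789977e-02],
       [ 9.99999639e-01, -7.88037258e-04, -3.18793663e-04,
        -1.04179448e-03],
       [ 8.84363833e-05, -2.76541480e-01,  9.61001978e-01,
        -1.29114009e-01],
       [ 0.00000000e+00,  0.00000000e+00,  0.00000000e+00,
         1.00000000e+00]])}
```

View pics/scene0.png

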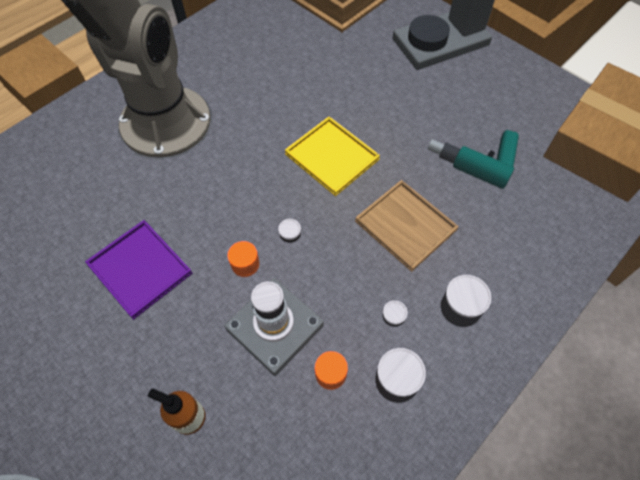

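View pics/top0.png

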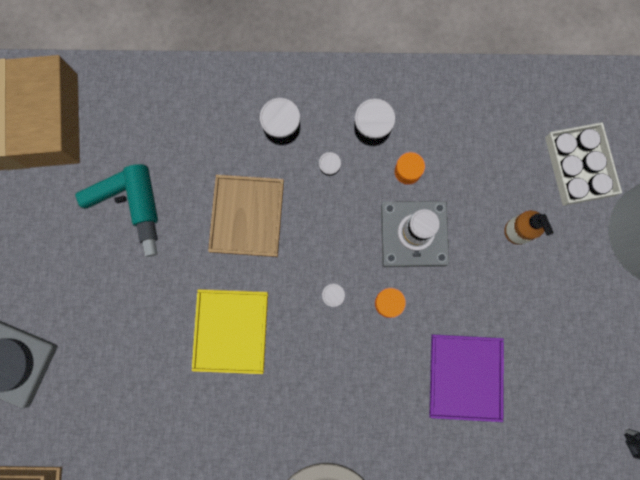

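Scene shows the tin lid at about (268,297), the base bolts at (235,323), (312,321), (273,361), and the wooden tray around (407,224). In the top view the lid is at (424,224), the bolts at (391,209), (439,208), (391,258), (441,257), and the tray around (247,215).

```bash
cat > h.py <<'E'
import numpy as np,cv2
from cell import arm,vision
from scipy.spatial.transform import Rotation as R
def cam(n):
    c=vision.get_calibration(n);M=R.from_rotvec(c["rvec"]).as_matrix();return c,M
def ray(n,p):
    c,M=cam(n);d=M.T@np.array([(p[0]-c["cx"])/c["fx"],(p[1]-c["cy"])/c["fy"],1]);return -M.T@c["tvec"],d/np.linalg.norm(d)
def wray(p,s):
    c=vision.get_calibration("wrist");T=c["T_tool_cam"];u=np.array([p[0]-c["cx"],p[1]-c["cy"]]);r=np.linalg.norm(u);a=r/c["fx"]
    d=np.r_[np.sin(a)*u/r,np.cos(a)];Q=R.from_rotvec(s["orientation"]).as_matrix()
    return s["tcp_pos"]+Q@T[:3,3],Q@T[:3,:3]@d
def tri(rs):
    A=sum(np.eye(3)-np.outer(d,d) for o,d in rs);b=sum((np.eye(3)-np.outer(d,d))@o for o,d in rs)
    x=np.linalg.solve(A,b);return x,[np.linalg.norm((np.eye(3)-np.outer(d,d))@(x-o)) for o,d in rs]
def onz(r,z): o,d=r;return o+d*(z-o[2])/d[2]
def bright(img,p,w=30,th=150):
    x0,y0=p[0]-w,p[1]-w;g=img[y0:y0+2*w,x0:x0+2*w].min(2)
    n,l,st,ce=cv2.connectedComponentsWithStats((g>th).astype(np.uint8))
    i=l[w,w];m=(l==i).astype(np.uint8);c=max(cv2.findContours(m,0,2)[0],key=cv2.contourArea);e=cv2.fitEllipse(cv2.convexHull(c))
    return np.array(e[0])+[x0,y0],e[1],st[i]
E
python3 - <<'E'
from h import *
S=cv2.imread("pics/scene0.png");T=cv2.imread("pics/top0.png")
for th in(130,150,170):
    a=bright(S,(268,297),th=th);b=bright(T,(424,222),th=th);print(a,b,tri([ray("scene",a[0]),ray("top",b[0])]))
bs=[onz(ray("top",p),.032) for p in((391,209),(439,208),(391,258),(441,257))];print(bs,np.mean(bs,0))
for p in((391,209),(439,208),(391,258)):pass
print([tri([ray("scene",a),ray("top",b)]) for a,b in (((235,323),(391,258)),((312,321),(391,209)),((273,361),(439,208)))])
# tray outer top rim corners
tc=[onz(ray("top",p),.018) for p in((218,175),(283,178),(277,256),(209,252))];print(np.mean(tc,0),tc)
print([tri([ray("scene",a),ray("top",b)]) for a,b in (((402,182),(209,252)),((457,226),(218,175)),((412,268),(283,178)),((357,218),(277,256)))])
crop=lambda I,x,y:cv2.resize(I[y-50:y+50,x-66:x+66],None,fx=3,fy=3,interpolation=2)
cv2.imwrite("pics/c.png",np.vstack([np.hstack([crop(S,272,310),crop(T,415,230)]),np.hstack([crop(S,407,224),crop(T,247,215)])]))
s=arm.observe();print(R.from_rotvec(s["orientation"]).as_matrix())
E
```

```text
(array([270.91019058, 312.52510834]), (42.41123962402344, 67.23934173583984), array([  12,   14,   44,   46, 1125], dtype=int32)) (array([418.45693398, 228.82149124]), (38.276954650878906, 45.50070571899414), array([   3,   16,   43,   42, 1022], dtype=int32)) (array([ 0.54841219, -0.17009461,  0.0762559 ]), [np.float64(0.0011086450842250676), np.float64(0.0011086450842250517)])
(array([266.83136177, 295.69444084]), (29.750368118286133, 32.72697448730469), array([ 13,  14,  33,  30, 776], dtype=int32)) (array([418.6177063 , 228.93529129]), (37.169246673583984, 43.853179931640625), array([  4,  17,  41,  41, 879], dtype=int32)) (array([ 0.53908789, -0.16325134,  0.12490671]), [np.float64(0.0020879631473898945), np.float64(0.002087963147390004)])
(array([266.7244339 , 295.78194237]), (29.0303955078125, 31.904335021972656), array([ 13,  15,  32,  29, 736], dtype=int32)) (array([424.46714211, 222.99150085]), (26.31925392150879, 27.87624740600586), array([ 17,  18,  28,  27, 586], dtype=int32)) (array([ 0.54675892, -0.16932406,  0.1470419 ]), [np.float64(0.0009593379955920711), np.float64
[... 764 characters left out ...]
 0.10533854, 0.018     ]), array([0.50752302, 0.24203277, 0.018     ])]
[(array([0.51032041, 0.24596225, 0.00458833]), [np.float64(0.0015402813389037127), np.float64(0.0015402813389035614)]), (array([0.6668427 , 0.23033992, 0.01920885]), [np.float64(0.0005268717230680945), np.float64(0.0005268717230682431)]), (array([0.66103256, 0.09575788, 0.01710048]), [np.float64(0.001524198704572772), np.float64(0.001524198704572652)]), (array([0.5028677 , 0.1071862 , 0.01100542]), [np.float64(0.0016196871774752206), np.float64(0.0016196871774751367)])]
[[ 9.15580702e-01  4.02133187e-01 -9.37364171e-04]
 [ 4.02134266e-01 -9.15578786e-01  1.87577175e-03]
 [-1.03920678e-04 -2.09436667e-03 -9.99997801e-01]]
```

View pics/c.png

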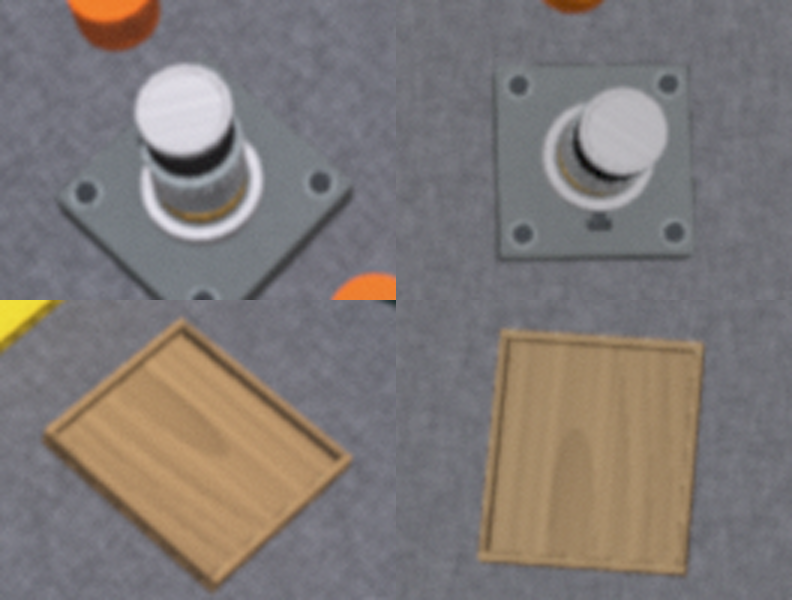

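The crops confirm the lid on top of the knurled collar, centre (0.547,-0.169,0.147), on the base axis at about (0.548,-0.170). The wooden tray is clean, centre about (0.584,0.169). Next I move above the tin.

>>> play_rows --motion '[[[0.9,-0.36,0,0,0,0],[0.9,-0.36,0,0,0,0],[0.9,-0.36,0,0,0,0],[0.9,-0.36,0,0,0,0],[0.9,-0.36,0,0,0,0],[0.9,-0.36,0,0,0,0],[0.9,-0.36,0,0,0,0],[0.9,-0.36,0,0,0,0]]]' --jaw 85

```text
time_s: 1.1
tcp_pos: [0.439, -0.2812, 0.2448]
orientation: [-3.074, -0.645, 0.001]
force: [-0.1, -1.2, -0.9]
opening: 0.085
grip_force: 0.0
```

>>> play_rows --motion '[[[0.9,-0.36,0,0,0,0],[0.9,-0.36,0,0,0,0],[0.9,-0.36,0,0,0,0],[0.9,-0.36,0,0,0,0],[0,0,0,0,0,0]]]'

```text
time_s: 1.72
tcp_pos: [0.549, -0.1669, 0.2444]
orientation: [-3.069, -0.656, -0.001]
force: [-0.5, -0.1, -0.2]
opening: 0.0851
grip_force: 0.0
```

```bash
cat > w.py <<'E'
from h import *
import sys
def where(x,y,z):
    s=arm.observe();Q=R.from_rotvec(s["orientation"]).as_matrix();d=Q.T@(np.array([x,y,z])-s["tcp_pos"])
    zt=Q.T@[0,0,-1.];tilt=np.cross([0,0,1],zt)
    print("t",s["time_s"],"tcp",s["tcp_pos"].round(4),"rows sum",(d/.04).round(3),"tilt",np.degrees(tilt).round(2)/10,"q",s["qpos"].round(3),"F",s["force"].round(1),"op",s["opening"],"g",s["grip_force"])
    return s
if __name__=="__main__": where(*map(float,sys.argv[1:4]))
E
python3 - <<'E'
from w import *
s=where(.547,-.1695,.130)
I=vision.read_camera("wrist");cv2.imwrite("pics/w1.png",I)
E
```

```text
t 1.725 tcp [ 0.549  -0.1669  0.2444] rows sum [-0.075  0.049  2.86 ] tilt [-0.019 -0.007  0.   ] q [ 0.445  0.375 -0.248  1.436  0.089  1.343 -0.956] F [-0.5 -0.1 -0.2] op 0.08505408062350456 g 0.0
```

View pics/w1.png

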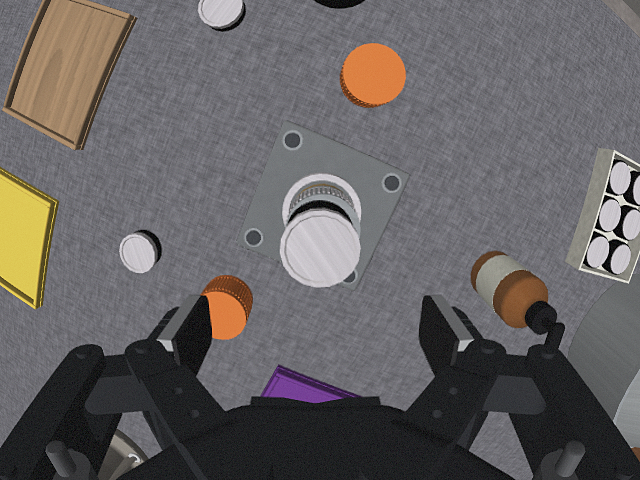

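The wrist view shows the lid at (321,248) and the base bolts at (292,140), (392,182), (254,238) and (349,276). The jaws straddle the tin.

Run:
```python
from h import *
s=arm.observe();p=bright(cv2.imread("pics/w1.png"),(321,250),60,170)[0];r=wray(p,s);print(p,onz(r,.148))
S=cv2.imread("pics/scene0.png");T=cv2.imread("pics/top0.png")
print(tri([r,ray("scene",bright(S,(268,297),th=170)[0]),ray("top",bright(T,(424,222),th=170)[0])]))
b=[onz(wray(q,s),.032) for q in((292,140),(392,182),(254,238))];print(b,(b[1]+b[2])/2)
```

```text
[319.63651276 248.45643234] [ 0.54593341 -0.17239926  0.148     ]
(array([ 0.54672432, -0.17032609,  0.14887912]), [np.float64(0.001980290722170142), np.float64(0.000226555378749128), np.float64(0.002101815575915878)])
[array([ 0.59660533, -0.12366022,  0.032     ]), array([ 0.59932561, -0.22418586,  0.032     ]), array([ 0.49631612, -0.12650963,  0.032     ])] [ 0.54782087 -0.17534774  0.032     ]
```

>>> play_rows --motion '[[[-0.09,0.06,0.5,0,0,0],[0,0,0.7,0,0,0],[0,0,0.7,0,0,0],[0,0,0.6,0,0,0],[0,0,0.3,0,0,0],[0,0,0,0,0,0]]]'

```text
time_s: 2.52
tcp_pos: [0.5438, -0.1762, 0.1326]
orientation: [-3.075, -0.643, 0.003]
force: [0.3, 0.0, 0.2]
opening: 0.0849
grip_force: 0.0
```

>>> play_rows --motion '[[[0,0,0,0,0,0],[0,0,0,0,0,0],[0,0,0,0,0,0],[0,0,0,0,0,0],[0,0,0,0,0,0],[0,0,0,0,0,0]]]' --jaw 48

```text
time_s: 3.28
tcp_pos: [0.5458, -0.1751, 0.1348]
orientation: [3.074, 0.646, 0.004]
force: [-0.6, 1.3, 5.9]
opening: 0.0503
grip_force: 61.9
```

>>> play_rows --motion '[[[0,0,-0.2,0,0,0],[0,0,-0.4,0,0,0],[0,0,-0.6,0,0,0],[0,0,-0.6,0,0,0],[0,0,0,0,0,0]]]'

```text
time_s: 3.9
tcp_pos: [0.5466, -0.1757, 0.2081]
orientation: [3.072, 0.645, 0.008]
force: [-0.9, -0.2, -1.7]
opening: 0.0503
grip_force: 62.4
```

Run:
```python
from w import *
s=where(.584,.168,.205)
I=vision.read_camera("scene");J=vision.read_camera("wrist")
a=cv2.resize(I[200:400,150:400],(500,400));b=cv2.resize(J,(300,225))
o=np.zeros((400,800,3),np.uint8);o[:,:500]=a;o[:225,500:]=b;cv2.imwrite("pics/l.png",o)
```

```text
t 3.9 tcp [ 0.5466 -0.1757  0.2081] rows sum [ 4.31  -7.493  0.066] tilt [ 0.022 -0.025  0.   ] q [ 0.456  0.391 -0.241  1.503  0.096  1.254 -0.954] F [-0.9 -0.2 -1.7] op 0.05034853317249355 g 62.41034388542175
```

View pics/l.png

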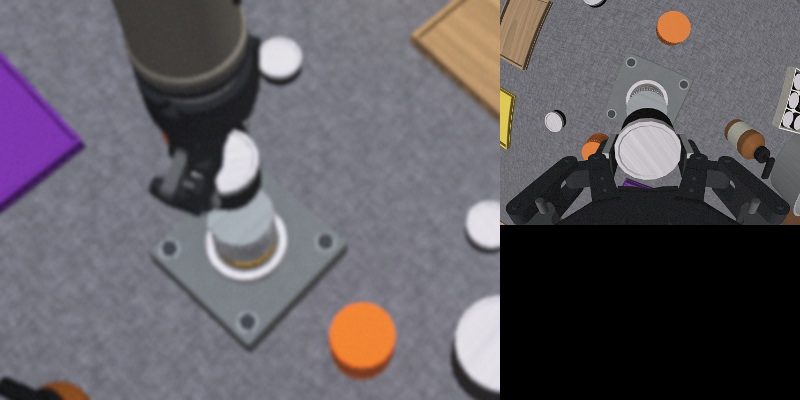

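The pictures show the tin held in the jaws clear of the collar, which stayed in place.

>>> play_rows --motion '[[[0.3,-0.5,0,0,0,0],[0.43,-0.75,0,0,0,0],[0.43,-0.75,0,0,0,0],[0.43,-0.75,0,0,0,0],[0.43,-0.75,0,0,0,0],[0.43,-0.75,0,0,0,0],[0.43,-0.75,0,0,0,0],[0.43,-0.75,0,0,0,0]]]'

```text
time_s: 5.0
tcp_pos: [0.5727, 0.0893, 0.2035]
orientation: [3.075, 0.645, -0.005]
force: [0.7, -0.4, -1.7]
opening: 0.0503
grip_force: 62.4
```

>>> play_rows --motion '[[[0.43,-0.75,0.3,0,0,0],[0.37,-0.7,0.6,0,0,0],[0.2,-0.3,0.7,0,0,0],[0,0,0.7,0,0,0],[0,0,0.7,0,0,0],[0,0,0.5,0,0,0],[0,0,0,0,0,0]]]'

```text
time_s: 5.88
tcp_pos: [0.5793, 0.1675, 0.0618]
orientation: [3.074, 0.645, -0.012]
force: [0.5, -0.5, -1.2]
opening: 0.0504
grip_force: 62.5
```

```bash
python3 w.py .584 .168 .034
```

```text
t 5.875 tcp [0.5793 0.1675 0.0618] rows sum [0.118 0.038 0.695] tilt [-0.004  0.044  0.   ] q [-0.087  0.604 -0.327  1.575  0.217  1.007 -1.635] F [ 0.5 -0.5 -1.2] op 0.05042112282095191 g 62.50091314315796
```

>>> play_rows --motion '[[[0.1,0,0.3,0,0,0],[0,0,0.2,0,0,0],[0,0,0.1,0,0,0],[0,0,0.05,0,0,0],[0,0,0,0,0,0]]]'

```text
time_s: 6.5
tcp_pos: [0.5858, 0.1703, 0.0394]
orientation: [3.075, 0.645, 0.0]
force: [-0.0, -0.5, -0.7]
opening: 0.05
grip_force: 62.5
```

>>> play_rows --motion '[[[0,0,0.08,0,0,0],[0,0,0.06,0,0,0],[0,0,0,0,0,0]]]'

```text
time_s: 6.88
tcp_pos: [0.5857, 0.1703, 0.0336]
orientation: [3.075, 0.646, -0.0]
force: [-0.8, 0.7, -1.2]
opening: 0.0503
grip_force: 62.3
```

>>> play_rows --motion '[[[0,0,0.05,0,0,0],[0,0,0,0,0,0]]]'

```text
time_s: 7.12
tcp_pos: [0.5859, 0.1704, 0.0334]
orientation: [3.074, 0.645, 0.001]
force: [-3.7, -0.2, 7.6]
opening: 0.0504
grip_force: 63.3
```

Contact with the tray floor (7.6 N). Releasing and lifting.

>>> play_rows --motion '[[[0,0,0,0,0,0],[0,0,0,0,0,0],[0,0,0,0,0,0],[0,0,-0.2,0,0,0],[0,0,-0.5,0,0,0],[0,0,-0.9,0,0,0],[0,0,-0.9,0,0,0],[0,0,-0.9,0,0,0]]]' --jaw 72

```text
time_s: 8.12
tcp_pos: [0.5858, 0.1704, 0.1694]
orientation: [-3.074, -0.646, -0.001]
force: [1.1, 0.3, -0.3]
opening: 0.0716
grip_force: 0.0
```

Run:
```python
from w import *
s=where(.547,-.171,.2)
I=vision.read_camera("scene");J=vision.read_camera("top")
cv2.imwrite("pics/p.png",np.hstack([cv2.resize(I[130:380,180:500],(400,312)),cv2.resize(J[130:280,180:480],(400,200),)[:, :][np.r_[0:200,np.zeros(112,int)]]]))
```

```text
t 8.125 tcp [0.5858 0.1704 0.1694] rows sum [-4.32   7.424 -0.767] tilt [ 0.    -0.004  0.   ] q [-0.076  0.507 -0.35   1.443  0.178  1.222 -1.603] F [ 1.1  0.3 -0.3] op 0.07164224468328526 g 0.0
```

View pics/p.png

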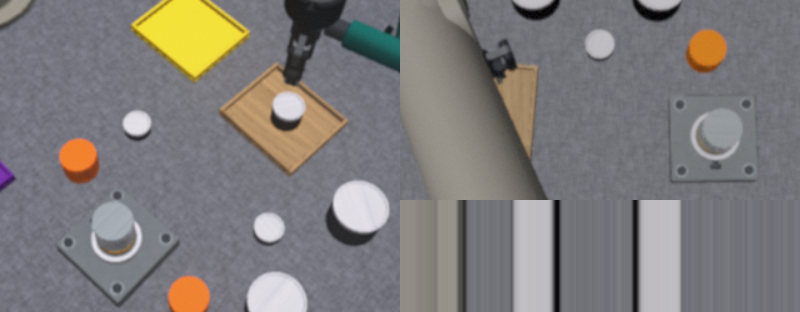

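The tin stands upright in the wooden tray, the bare collar is still on the base, and nothing else moved. Going back over the collar.

>>> play_rows --motion '[[[-0.2,0.4,-0.4,0,0,0],[-0.42,0.7,-0.37,0,0,0],[-0.42,0.7,0,0,0,0],[-0.42,0.7,0,0,0,0],[-0.42,0.7,0,0,0,0],[-0.42,0.7,0,0,0,0],[-0.42,0.7,0,0,0,0],[-0.42,0.7,0,0,0,0]]]' --jaw 85

```text
time_s: 9.22
tcp_pos: [0.5546, -0.0772, 0.198]
orientation: [3.075, 0.643, -0.004]
force: [-0.8, 0.1, -0.3]
opening: 0.0851
grip_force: 0.0
```

>>> play_rows --motion '[[[-0.42,0.7,0,0,0,0],[-0.42,0.7,0,0,0,0],[-0.34,0.72,0,0,0,0],[0,0,0,0,0,0],[0,0,0,0,0,0],[0,0,0,0,0,0]]]'

```text
time_s: 9.98
tcp_pos: [0.5469, -0.1693, 0.1984]
orientation: [-3.073, -0.649, 0.0]
force: [-1.1, -0.6, -0.4]
opening: 0.0852
grip_force: 0.0
```

Run:
```python
from w import *
s=where(.547,-.1705,.1)
cv2.imwrite("pics/w2.png",vision.read_camera("wrist"));cv2.imwrite("pics/s2.png",vision.read_camera("scene"))
J=cv2.imread("pics/w2.png")
cv2.imwrite("pics/w2c.png",cv2.resize(J[80:380,180:460],None,fx=2,fy=2))
```

```text
t 9.975 tcp [ 0.5469 -0.1693  0.1984] rows sum [-0.009  0.031  2.461] tilt [-0.006 -0.     0.   ] q [ 0.453  0.4   -0.252  1.515  0.102  1.24  -0.967] F [-1.1 -0.6 -0.4] op 0.08521491578376938 g 0.0
```

View pics/w2c.png

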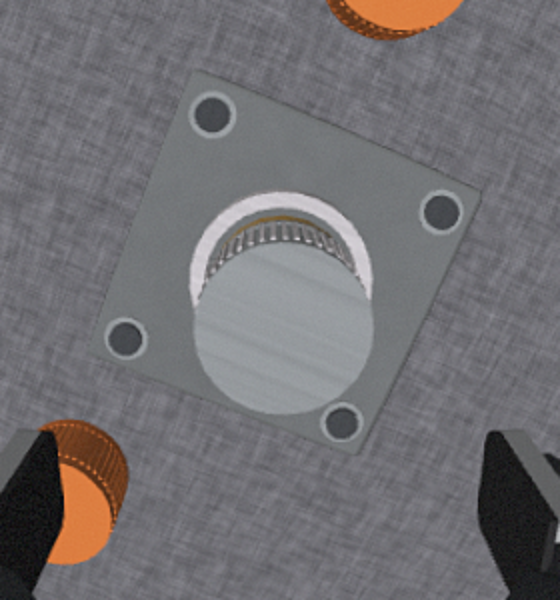

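In the wrist crop the collar top is centred at crop (283,327), i.e. full frame (321.7,243.7). The bolts are at crop (213,115), (442,212), (126,340) and (342,423).

Run:
```python
from w import *
s=where(.547,-.1705,.1)
f=lambda p:(180+p[0]/2,80+p[1]/2)
print(onz(wray(f((283.5,327.5)),s),.108))
b=[onz(wray(f(q),s),.032) for q in((213,115),(442,212),(126,340),(342,423))];print(np.mean(b,0))
# collar top in scene: approx from the stacked crop (113,222)/1.25+(180,130)
print(tri([wray(f((283.5,327.5)),s),ray("scene",(270.2,307.5))]), tri([wray(f((283.5,327.5)),s),ray("top",(180+322/400*300,130+131*.75))]))
```

```text
t 10.075 tcp [ 0.547  -0.1696  0.1986] rows sum [-0.01   0.022  2.464] tilt [-0.003 -0.001  0.   ] q [ 0.453  0.4   -0.251  1.515  0.102  1.24  -0.967] F [-0.6 -0.2 -1.1] op 0.08524022581642891 g 0.0
[ 0.55051606 -0.17133838  0.108     ]
[ 0.54929533 -0.1722245   0.032     ]
(array([ 0.55015647, -0.17159857,  0.10564143]), [np.float64(0.0002802626411630564), np.float64(0.00028026264116291094)]) (array([ 0.54693933, -0.17256858,  0.09463995]), [np.float64(0.0006419893660922777), np.float64(0.000641989366092333)])
```

>>> play_rows --motion '[[[0.03,0.06,0.5,0,0,0],[0,0,0.7,0,0,0],[0,0,0.6,0,0,0],[0,0,0.5,0,0,0],[0,0,0.3,0,0,0],[0,0,0.12,0,0,0],[0,0,0,0,0,0]]]'

```text
time_s: 10.95
tcp_pos: [0.5492, -0.1725, 0.09]
orientation: [3.074, 0.646, 0.001]
force: [-0.2, 0.3, -0.0]
opening: 0.0851
grip_force: 0.0
```

>>> play_rows --motion '[[[0,0,0,0,0,0],[0,0,0,0,0,0],[0,0,0,0,0,0],[0,0,0,0,0,0],[0,0,0,0,0,0],[0,0,0,0,0,0]]]' --jaw 48

```text
time_s: 11.7
tcp_pos: [0.5496, -0.1728, 0.0908]
orientation: [3.074, 0.645, 0.002]
force: [-0.3, -0.4, 5.6]
opening: 0.0539
grip_force: 62.2
```

```bash
python3 w.py .5493 -.1713 .090
```

```text
t 11.7 tcp [ 0.5496 -0.1728  0.0908] rows sum [ 0.008 -0.037  0.019] tilt [ 0.007 -0.007  0.   ] q [ 0.445  0.505 -0.237  1.642  0.135  1.009 -0.992] F [-0.3 -0.4  5.6] op 0.05392441106573072 g 62.203634361794684
```

>>> play_rows --motion '[[[0,0,0.05,0,0,0],[0,0,0.04,0,0,0],[0,0,0,0,0,0.5],[0,0,0,0,0,0.5],[0,0,0,0,0,0]]]'

```text
time_s: 12.32
tcp_pos: [0.5509, -0.173, 0.0904]
orientation: [3.117, 0.373, 0.007]
force: [-3.8, 1.7, 18.3]
opening: 0.0537
grip_force: 63.3
```

```bash
python3 w.py .5493 -.1713 .090; python3 -c "
from h import *
print(arm.observe()['wrist_torque'])"
```

```text
t 12.325 tcp [ 0.5509 -0.173   0.0904] rows sum [-0.028 -0.05   0.009] tilt [ 0.016 -0.025  0.   ] q [ 0.416  0.502 -0.197  1.643  0.112  1.002 -1.149] F [-3.8  1.7 18.3] op 0.053730750464149005 g 63.34474521281663
[ 0.34320183  0.9949464  -0.12728207]
```

>>> play_rows --motion '[[[0,0,0,0,0,0.5],[0,0,0,0,0,0.5],[0,0,0,0,0,0.5],[0,0,0,0,0,0]]]'

```text
time_s: 12.82
tcp_pos: [0.5506, -0.1731, 0.0904]
orientation: [3.14, -0.037, 0.007]
force: [-4.1, 2.0, 18.8]
opening: 0.054
grip_force: 63.3
```

>>> play_rows --motion '[[[0,0,0,0,0,0.5],[0,0,0,0,0,0.5],[0,0,0,0,0,0.5],[0,0,0,0,0,0]]]'

```text
time_s: 13.32
tcp_pos: [0.5503, -0.1733, 0.0895]
orientation: [3.109, -0.448, 0.006]
force: [-3.0, 1.4, 15.7]
opening: 0.0541
grip_force: 63.0
```

>>> play_rows --motion '[[[0,0,0,0,0,0.5],[0,0,0,0,0,0.3],[0,0,0,0,0,0]]]'

```text
time_s: 13.7
tcp_pos: [0.5494, -0.172, 0.0859]
orientation: [-3.071, 0.66, -0.001]
force: [0.6, 0.6, -0.4]
opening: 0.0542
grip_force: 63.2
```

```bash
python3 w.py .5493 -.1713 .090; python3 -c "
from h import *
print(arm.observe()['wrist_torque'])"
```

```text
t 13.7 tcp [ 0.5494 -0.172   0.0859] rows sum [-0.009 -0.015 -0.102] tilt [-0.006 -0.003  0.   ] q [ 0.308  0.498 -0.047  1.653  0.026  0.991 -1.741] F [ 0.6  0.6 -0.4] op 0.054223070711424 g 63.18202814552933
[ 0.22166496 -0.37043803 -0.12548479]
```

Dropped into the keyways. Now pushing down.

>>> play_rows --motion '[[[0,0,0.06,0,0,0],[0,0,0.06,0,0,0],[0,0,0.06,0,0,0],[0,0,0.06,0,0,0],[0,0,0,0,0,0]]]'

```text
time_s: 14.32
tcp_pos: [0.5495, -0.172, 0.0777]
orientation: [-3.071, 0.659, -0.001]
force: [-1.3, 2.5, 7.6]
opening: 0.0543
grip_force: 63.8
```

>>> play_rows --motion '[[[0,0,0.06,0,0,0],[0,0,0.06,0,0,0],[0,0,0.06,0,0,0],[0,0,0,0,0,0],[0,0,0,0,0,0]]]'

```text
time_s: 14.95
tcp_pos: [0.5496, -0.1719, 0.0729]
orientation: [-3.071, 0.659, -0.002]
force: [-6.3, 3.8, 21.0]
opening: 0.054
grip_force: 64.9
```

>>> play_rows --motion '[[[0,0,0.06,0,0,0],[0,0,0,0,0,0],[0,0,0,0,0,0]]]'

```text
time_s: 15.32
tcp_pos: [0.5498, -0.172, 0.0728]
orientation: [-3.071, 0.659, -0.003]
force: [-10.4, 4.6, 31.0]
opening: 0.0539
grip_force: 65.8
```

Run:
```python
from w import *
s=where(.5493,-.1713,.0728)
I=vision.read_camera("scene");J=vision.read_camera("wrist")
cv2.imwrite("pics/e.png",np.hstack([cv2.resize(I[150:390,190:430],(400,400),interpolation=2),cv2.resize(J[100:400,170:470],(400,400),interpolation=2)]))
```

```text
t 15.325 tcp [ 0.5498 -0.172   0.0728] rows sum [-0.018 -0.012  0.   ] tilt [-0.005 -0.012  0.   ] q [ 0.308  0.513 -0.047  1.665  0.028  0.962 -1.742] F [-10.4   4.6  31. ] op 0.053912586195581064 g 65.81757119391114
```

View pics/e.png

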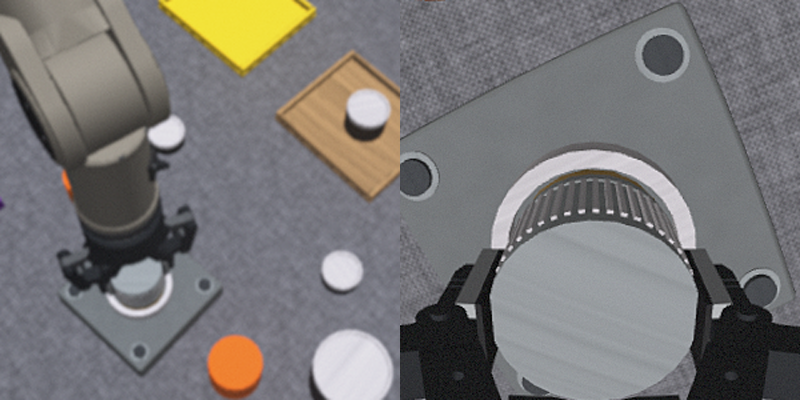

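The collar sits down at the cup rim, gripped. It has dropped 18.0 mm, and 10 N more force moved it no further, so it is at the hard stop. The tin stands in the tray.

```bash
python3 -c "
from cell import arm
print(arm.hand_in())"
```

```text
the job is handed in; nothing more can be done
None
```

The tin stands upright in the wooden tray, the collar is keyed over the pins and held pushed fully home at the hard stop, and the job was handed in at about 15.4 s; no verdict came back.

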